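# Lay the taped hollow blank down on the cut-off sled

## Task

A tall hollow square blank, freshly glued up and banded with blue tape, stands on end on the plywood cut-off sled beside the end stop. With a fingertip inside its open top, tip it over away from the end stop and hold it back so that it comes down gently onto its side along the fence, then push it snug against the fence and home against the end stop, its foot touching the stop and its open top pointing away from it. Do not let it fall or press on it hard, do not lift or carry it, and leave the other things on the bench where they are.

Things in the scene. Friction and masses are not known exactly. Their poses are not given: they have to be found in the camera images.
- sled: Fixed plywood sled; origin on the bench. Base 12 mm thick, x -150..130, y -230..230 mm in its own axes. Fence along the +x edge, 18 mm thick, top 63 mm over the bench, its face looking to -x at x = 100. Dark end stop at the -y end, 34 mm thick, x -10..100, top 62 mm; its face looking to +y at y = -190. A star knob on the fence behind the stop reaches 94 mm.
- stop_face (a point): A point on the end stop's working face (sled x = +52, y = -190, 42 mm above the bench): where the middle of the blank's foot belongs, give or take the height. Axes as the sled's: the face looks along +y.
- fence_face (a point): A point on the fence's working face, half-way along it (sled x = +100, y = 0, 42 mm above the bench). Axes as the sled's: the face looks along -x.
- blank: Square wooden tube 96 x 96 x 210 mm, walls 12 mm, bore 72 x 72 mm right through, 0.4 to 0.75 kg, friction about 0.6. Origin at the centre of its foot, z along the tube to the open top, x and y square to its sides. Starts upright on the 12 mm base, turned within 7 degrees of the sled, 5 to 40 mm from stop and fence. It balances at 25 degrees of lean; beyond that it falls unless held back.
- blank_foot (a point): Centre of the blank's foot end (the same point as the blank's origin).
- blank_mouth (a point): Centre of the blank's open top, 210 mm along the blank's z from the foot.
- tape_roll: Bystander: roll of blue tape lying flat behind the fence, 116 mm across, 36 mm high; origin under its centre.
- glue_bottle: Bystander: small blue glue bottle standing beyond the end stop, 38 mm across, 134 mm high; origin under its centre.
- pencil: Bystander: yellow pencil, 185 mm long, 7 mm thick, lying near the front edge of the sled base, roughly along the sled's y; origin under its middle.
- dividers: Bystander: black dividers lying flat behind the fence, about 190 x 60 mm, 18 mm high; origin under the hinge.
- octagon_blank: Bystander: eight-sided wooden blank with blue tape on top, 132 mm across, 36 mm high; origin under its centre.
- chuck_key: Bystander: steel T-shaped chuck key lying flat, 115 x 100 mm, 12 mm high; origin at the T.
Not all that is in view belongs to the job. What is shaped like the blank but green is not meant.

How it is judged:
By the outcome, as a careful person would: the job done as asked, in the order asked, and still so for the second after the job is handed in, with the robot touching nothing.
It also fails if it takes over 72 s, if anything falls off the work surface, if the arm or the gripper's body presses on something with over 40 N, if the wrist force passes 120 N, or if a joint passes its speed limit or range.

## Robot

A 6-joint arm with a two-finger parallel gripper is mounted at the origin on the work surface. World frame = base frame: x ahead of the robot, y to its left, z up, the work surface at z = 0. Lengths are in m, angles in rad, forces in N, time in s.
With the tool pointing down it reaches from about 0.3 to 1 m from the base axis. Payload 5.1 kg.
Tool frame: the origin (TCP) lies at the very end of the fingers, on their centre line; the grasp point (between the pads) lies 19 mm behind it (grip_point_offset is the distance from the TCP to the grasp point, in m); x points along the fingers, y is the direction in which the jaws open and shut, and the axes are right-handed (so a half turn about x gives the same grasp; the last joint's range is limited). The gripper opens to 95 mm and grips with 3 to 60 N. Pads are 20 mm wide; open, the fingers measure 119 mm over their backs; the gripper's body (75 mm by 180 mm) begins 59 mm behind the grasp point.
Start: joints at [1.173, 0.124, 1.65, -0, 1.367, -0.083], TCP at [0.201, 0.618, 0.215] pointing down, gripper open.
Joint ranges: [-2.61, 2.61], [-1.02, 2.33], [0.03, 2.71], [-1.35, 4.49], [0.32, 2.68], [-2.91, 2.91]. Speed limits (rad/s): [2.57, 2.57, 3.14, 3.14, 3.14, 3.14].

## Interface

Orientations are given as a unit quaternion [x, y, z, w].
In Python, from plant import * gives the robot as it stands.
- The arm moves only by the tool play_rows, never from a script. Its argument "plan" is a list of rows, each an object of numbers: "x", "y", "z": the shift along the tool's x, y, z in mm; "spin": the turn about the tool's x in degrees; "grip": the gripper's target within -1 to 1 (shut at 1, half-way at 0, fully open at -1). In form: [{"x": .., "y": .., "z": .., "spin": .., "grip": ..}, ...]. A call has 1 to 12 rows; each row is the pose to reach, as a shift and turn from the pose commanded when the call began, along the tool's axes at that moment; what a row does not reach only later rows make up. A row lasts 1/8 s, in which the tool goes at most 62.5 mm and 10.7 degrees, less where a joint would pass 70% of its speed; a pose out of reach is approached as far as the arm can. A call with a gripper value outside its range is refused whole. The fingers move at their own pace and stop on an object; the grip force is fixed at half the most. Time passes only in rows, so rows that repeat a pose let the fingers close. It gives the time, the measured TCP pose, the force and the opening at its end, in the units of the state.
- read_state(): the state, without advancing time (a new reading comes with each control period).
- get_image(name): name is "side" or "top" or "wrist"; returns a dict with "frame" (420x560x3 uint8, red, green, blue), "fovy" (degrees; the focal length in pixels is half the picture's height over the tangent of half this angle, whatever the lens; pixels are square), "cx", "cy" (the principal point, pixels), "dist_coeffs" ([k1, k2, p1, p2, k3] as OpenCV has them; the pictures are not rectified), "R" (3x3) and "t" (3): a world point X has camera coordinates R X + t; the wrist camera has in their place "hand_eye" (4x4, takes a point from camera to tool coordinates, whose origin is the TCP and whose axes are the tool frame's). Camera axes: x right, y down, z forward; pixel columns grow to the right and rows downward; lengths in m; the calibration is good to about 2 mm. A picture is of the moment at which its call begins: read the wrist's pose just before it. There is no depth.
- job_done(): hands the job in, once; it reports no verdict.
The state is a dict: "clock": time; "joint_pos": joint angles; "qd": joint speeds; "joint_torque": joint torques, N m; "tool_pos": TCP position; "ee_rot": TCP orientation; "ft_force": force on the tool from outside, world axes, zero at the start; "moment": the same for the moment, N m; "finger_gap": finger opening in m.
Only numpy, scipy, OpenCV 4.12 (cv2) and the standard library are available. Lean on these libraries where they do the work, as an engineer would, in place of code of your own. Each camera call takes 0.05 s, during which the arm holds its last target. There are 200 camera calls.

## Working session

There is one attempt and no reset: what is moved stays moved. The work goes in short steps, Python scripts to look and compute and a tool call to move; the robot and the scene stay as the last step left them, time stands still between calls to the robot, and variables do not carry over. Pictures are saved under pics/ and viewed, about 8 in all and at most 12, crops included, and the job is handed in when it is done.

Besides the shell and the picture viewer there is one more tool, called as name(argument=value, ...) on one line, values as JSON. play_rows: Moves the arm, as the interface text tells. Its arguments: {"type":"object","properties":{"plan":{"type":"array"}},"required":["plan"]}

```bash
ls; mkdir -p pics; cat > h.py <<'E'
from plant import *
import numpy as np, cv2
from scipy.spatial.transform import Rotation as Ro
def cam(n):
    s=read_state(); im=get_image(n); f=210/np.tan(np.radians(im["fovy"])/2)
    K=np.array([[f,0,im["cx"]],[0,f,im["cy"]],[0,0,1.]]); D=np.array(im["dist_coeffs"],float)
    if "R" in im and im["R"] is not None: R=np.array(im["R"]);t=np.array(im["t"])
    else:
        T=np.eye(4);T[:3,:3]=Ro.from_quat(s["ee_rot"]).as_matrix();T[:3,3]=s["tool_pos"]
        W=np.linalg.inv(T@np.array(im["hand_eye"]));R=W[:3,:3];t=W[:3,3]
    return dict(img=cv2.cvtColor(im["frame"],cv2.COLOR_RGB2BGR),K=K,D=D,R=R,t=t)
def ray(c,uv):
    p=cv2.undistortPoints(np.array(uv,float).reshape(-1,1,2),c["K"],c["D"]).reshape(-1,2)
    d=np.c_[p,np.ones(len(p))]@c["R"]; return -c["R"].T@c["t"],d
def onplane(c,uv,z):
    o,d=ray(c,uv); return o+d*((z-o[2])/d[:,2])[:,None]
def proj(c,X):
    return cv2.projectPoints(np.array(X,float).reshape(-1,3),cv2.Rodrigues(c["R"])[0],c["t"],c["K"],c["D"])[0].reshape(-1,2)
E
python3 - <<'E'
from h import *
import pickle
ims=[]
for n in("side","top","wrist"):
    c=cam(n);pickle.dump(c,open(f"{n}0.pkl","wb")); print(n,(-c["R"].T@c["t"]).round(3),c["K"][0,0].round(0)); cv2.imwrite(f"pics/{n}0.png",c["img"])
print(read_state())
E
```

```text
pics
side [-0.51  -0.533  1.405] 526.0
top [ 0.249 -0.034  1.721] 534.0
wrist [0.137 0.639 0.384] 325.0
{'clock': 0.15, 'joint_pos': array([ 1.17338269e+00,  1.24341867e-01,  1.65135939e+00,  1.11411446e-06,
        1.36746974e+00, -8.26067886e-02]), 'qd': array([ 0.0006017 , -0.00205388, -0.00258017, -0.00232462,  0.00211497,
       -0.0009857 ]), 'joint_torque': array([ 6.88888704e-04, -4.18195009e+01, -3.60470188e+01,  7.74917984e-02,
        4.69351094e-02, -1.30747035e-04]), 'tool_pos': array([0.20110202, 0.61759159, 0.21367865]), 'ee_rot': array([ 0.11030011,  0.69849807, -0.11138399,  0.69823202]), 'ft_force': array([0.03605269, 0.20543848, 0.58866333]), 'moment': array([ 0.03988792, -0.0446719 ,  0.02714007]), 'finger_gap': 0.0952579140456481}
```

View pics/top0.png

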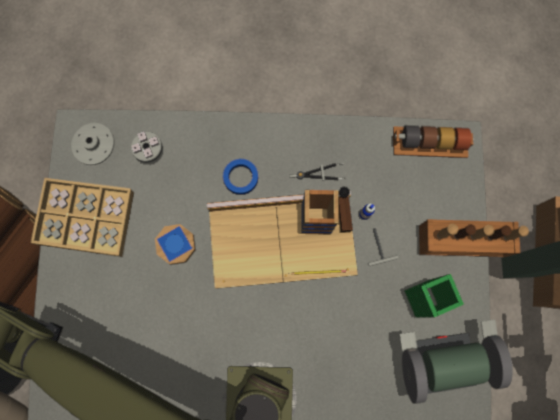

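View pics/side0.png

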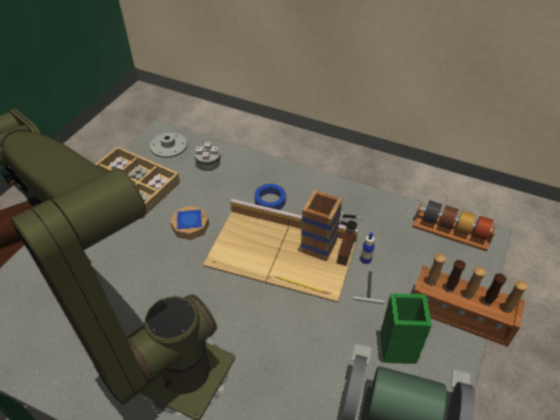

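The top view shows two candidates: the wooden, blue-banded tube at (320,210), and a green one at (437,297). The wooden one stands beside the dark stop (346,212), so it fits the description. I'll confirm it in an enlarged crop.

```bash
python3 - <<'E'
from h import *
import pickle
c=pickle.load(open("top0.pkl","rb"))
cr=c["img"][170:300,195:375]; cr=cv2.resize(cr,None,fx=4.4,fy=4.4,interpolation=cv2.INTER_CUBIC)
cv2.imwrite("pics/crop1.png",cr)
E
```

```text
(no output)
```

View pics/crop1.png

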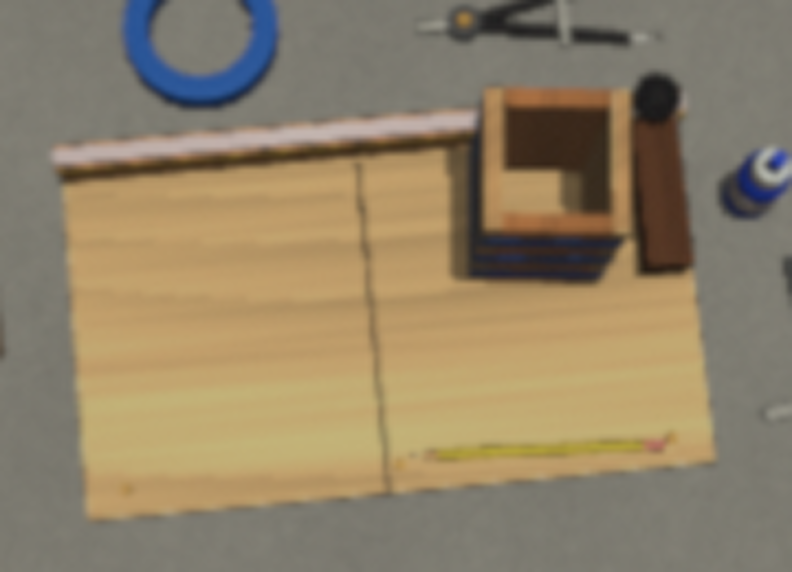

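```bash
python3 - <<'E'
from h import *
import pickle
c=pickle.load(open("top0.pkl","rb"))
def P(l,z): return onplane(c,[((x+.5)/4.4-.5+195,(y+.5)/4.4-.5+170) for x,y in l],z)*1000
b=P([(87,519),(715,461)],12); print("front corners",b.round(0),np.linalg.norm(b[1]-b[0]), np.degrees(np.arctan2(*(b[0]-b[1])[:2])))
f=P([(52,148),(476,110),(58,166),(476,130)],63);print("fence top outer, inner",f.round(0))
s=P([(637,120),(684,120),(692,270),(645,273)],62);print("stop top",s.round(0))
k=P([(484,88),(630,92),(625,235),(482,235)],222);print("blank top",k.round(0), [np.linalg.norm(k[i]-k[i-1]).round(0) for i in range(4)],k.mean(0))
m=P([(503,107),(610,107),(611,215),(500,213)],222);print("bore",m.round(0),m.mean(0))
# sled frame from front edge: front corners sled (-150,230),(-150,-230)
a=np.arctan2(-(b[0]-b[1])[0],(b[0]-b[1])[1]); 
R=np.array([[np.cos(a),-np.sin(a)],[np.sin(a),np.cos(a)]]);o=b[:,:2].mean(0)+R@[150,0]
print("sled",o,np.degrees(a))
for q in (f,s,k,m): print(((q[:,:2]-o)@R).round(0).tolist())
E
```

```text
front corners [[ -338. -1160. 12000.]
 [ -666.  1583. 12000.]] 2762.6898033887874 173.1822086291842
fence top outer, inner [[-13088.  -8158.  63000.]
 [-14461.   3161.  63000.]
 [-12601.  -7971.  63000.]
 [-13911.   3171.  63000.]]
stop top [[-14079.   7376.  62000.]
 [-14118.   8627.  62000.]
 [-10098.   8839.  62000.]
 [ -9985.   7604.  62000.]]
blank top [[-54838.  12188. 222000.]
 [-54876.  26355. 222000.]
 [-40781.  25937. 222000.]
 [-40392.  12240. 222000.]] [np.float64(14446.0), np.float64(14168.0), np.float64(14100.0), np.float64(13702.0)] [-47721.60314247  19179.90484145 222000.        ]
bore [[-53005.  14054. 222000.]
 [-53321.  24417. 222000.]
 [-42691.  24578. 222000.]
 [-42579.  13926. 222000.]] [-47899.1374724   19244.05541137 222000.        ]
sled [-651.3866973   194.09841443] -173.1822086291842
[[13340.0, 6817.0], [13360.0, -4585.0], [12834.0, 6689.0], [12812.0, -4530.0]]
[[12480.0, -8725.0], [12370.0, -9972.0], [8354.0, -9705.0], [8388.0, -8465.0]]
[[52379.0, -18341.0], [50735.0, -32413.0], [36790.0, -30324.0], [38029.0, -16679.0]]
[[50338.0, -19977.0], [49422.0, -30305.0], [38847.0, -29202.0], [40001.0, -18612.0]]
```

Unit slip: z was given in mm where the planes are in m.

```bash
python3 - <<'E'
from h import *
import pickle
c=pickle.load(open("top0.pkl","rb"))
def P(l,z): return onplane(c,[((x+.5)/4.4-.5+195,(y+.5)/4.4-.5+170) for x,y in l],z/1000)*1000
b=P([(87,519),(715,461)],12); print("front corners",b.round(0),np.linalg.norm(b[1]-b[0]))
a=np.arctan2(-(b[0]-b[1])[0],(b[0]-b[1])[1]); 
R=np.array([[np.cos(a),-np.sin(a)],[np.sin(a),np.cos(a)]]);o=b[:,:2].mean(0)+R@[150,0]
print("sled",o,np.degrees(a))
f=P([(52,148),(476,110),(58,166),(476,130)],63)
s=P([(637,120),(684,120),(692,270),(645,273)],62)
k=P([(484,88),(630,92),(625,235),(482,235)],222)
m=P([(503,107),(610,107),(611,215),(500,213)],222)
for n,q in zip(("fence","stop","blank","bore"),(f,s,k,m)): print(n,q.round(0)[:,:2].tolist(),q.mean(0).round(0)); print("  sled",((q[:,:2]-o)@R).round(0).tolist())
for q in (k,m): print([np.linalg.norm(q[i]-q[i-1]).round(0) for i in range(4)],[np.degrees(np.arctan2(-(q[i]-q[i+1])[0],(q[i]-q[i+1])[1])).round(1) for i in (0,)],np.degrees(np.arctan2(*(q[1]-q[2])[1::-1])).round(1),np.degrees(np.arctan2(*(q[0]-q[3])[1::-1])).round(1))
Rt=Ro.from_quat(read_state()["ee_rot"]).as_matrix();print(Rt.round(3))
E
```

```text
front corners [[ 347.  153.   12.]
 [ 401. -303.   12.]] 459.2243177931193
sled [522.87720011 -56.88680793] 6.817791370815807
fence [[610.0, 186.0], [647.0, -120.0], [597.0, 181.0], [632.0, -121.0]] [621.  31.  63.]
  sled [[115.0, 231.0], [116.0, -78.0], [101.0, 227.0], [101.0, -76.0]]
stop [[643.0, -238.0], [644.0, -272.0], [534.0, -278.0], [531.0, -244.0]] [ 588. -258.   62.]
  sled [[98.0, -194.0], [95.0, -228.0], [-15.0, -221.0], [-15.0, -187.0]]
blank [[624.0, -117.0], [624.0, -213.0], [528.0, -211.0], [526.0, -117.0]] [ 575. -165.  222.]
  sled [[93.0, -72.0], [82.0, -167.0], [-13.0, -153.0], [-5.0, -60.0]]
bore [[611.0, -130.0], [613.0, -200.0], [541.0, -201.0], [540.0, -129.0]] [ 577. -165.  222.]
  sled [[79.0, -83.0], [73.0, -153.0], [1.0, -146.0], [9.0, -74.0]]
[np.float64(98.0), np.float64(96.0), np.float64(96.0), np.float64(93.0)] [np.float64(0.2)] -1.7 0.2
[np.float64(71.0), np.float64(71.0), np.float64(72.0), np.float64(72.0)] [np.float64(1.7)] 0.9 -0.7
[[-0.001  0.31   0.951]
 [-0.001  0.951 -0.31 ]
 [-1.    -0.002 -0.   ]]
```

View pics/wrist0.png

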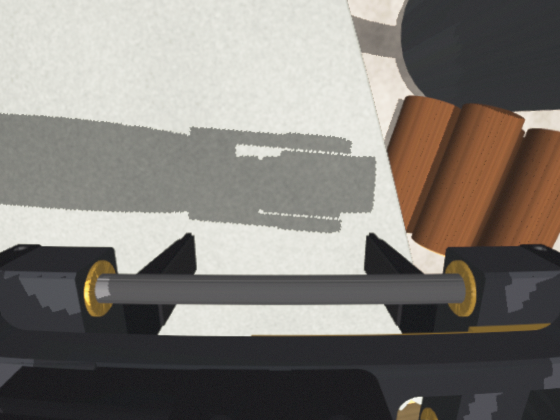

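Top crop: the wooden tube's rim runs from (484,88) to (625,235) in the crop, with blue bands below it. That's the blank; the green one is the decoy. In the sled frame (origin 523,-57 mm, yaw 6.8°) its centre is at (39,-113). It's turned about -6.8° relative to the sled, with about 24 mm to the stop and 7 mm to the fence.

Plan: spread both fingers to about 58 mm in the bore along the tipping direction, so the same tool both pushes and holds back. I'll align the tool axes with the sled.

play_rows(plan=[{"x":-60,"y":0,"z":0,"spin":0,"grip":0.28},{"x":-110,"y":-40,"z":40,"spin":-10,"grip":0.28},{"x":-110,"y":-634,"z":584,"spin":-24.9,"grip":0.28},{"x":-110,"y":-634,"z":584,"spin":-24.9,"grip":0.28},{"x":-110,"y":-634,"z":584,"spin":-24.9,"grip":0.28},{"x":-110,"y":-634,"z":584,"spin":-24.9,"grip":0.28},{"x":-110,"y":-634,"z":584,"spin":-24.9,"grip":0.28},{"x":-110,"y":-634,"z":584,"spin":-24.9,"grip":0.28},{"x":-110,"y":-634,"z":584,"spin":-24.9,"grip":0.28},{"x":-110,"y":-634,"z":584,"spin":-24.9,"grip":0.28},{"x":-110,"y":-634,"z":584,"spin":-24.9,"grip":0.28},{"x":-110,"y":-634,"z":584,"spin":-24.9,"grip":0.28}])

```text
clock: 1.65
tool_pos: [0.4818, 0.0055, 0.3226]
ee_rot: [-0.042, 0.706, 0.042, 0.706]
ft_force: [0.7, 0.6, 0.2]
finger_gap: 0.0339
```

play_rows(plan=[{"x":0,"y":-180,"z":57,"spin":0,"grip":0.28},{"x":0,"y":-180,"z":57,"spin":0,"grip":0.28},{"x":0,"y":-180,"z":57,"spin":0,"grip":0.28},{"x":0,"y":-180,"z":57,"spin":0,"grip":0.28},{"x":0,"y":-180,"z":57,"spin":0,"grip":0.28},{"x":0,"y":-180,"z":57,"spin":0,"grip":0.28}])

```text
clock: 2.4
tool_pos: [0.5593, -0.1632, 0.3229]
ee_rot: [-0.043, 0.706, 0.043, 0.706]
ft_force: [0.6, 0.7, 0.0]
finger_gap: 0.0344
```

```bash
cat >> h.py <<'E'
A=np.radians(6.82); RS=np.array([[np.cos(A),-np.sin(A)],[np.sin(A),np.cos(A)]]); OS=np.array([522.9,-56.9])
def sled(p): p=np.atleast_2d(p); return np.c_[(p[:,:2]*1000-OS)@RS,p[:,2]*1000]
def world(q): q=np.atleast_2d(np.array(q,float)); return np.c_[q[:,:2]@RS.T+OS,q[:,2]]/1000
def st():
    s=read_state(); print(round(s["clock"],2),"sled",sled(s["tool_pos"]).round(1)[0],"q",s["ee_rot"].round(3),"F",s["ft_force"].round(1),"gap",round(s["finger_gap"]*1000,1))
E
python3 - <<'E'
from h import *
st(); c=cam("wrist"); cv2.imwrite("pics/w1.png",c["img"])
# expected rim corners
R=Ro.from_euler("z",-6.8,degrees=True).as_matrix()
for h in(48,36): print(proj(c,world([(R@[x,y,0]+[39,-113,222]) for x,y in((h,h),(h,-h),(-h,-h),(-h,h))])).round(0).tolist())
E
```

```text
2.4 sled [  23.5 -109.9  322.9] q [-0.043  0.706  0.043  0.706] F [0.6 0.7 0. ] gap 34.4
[[322.0, 280.0], [218.0, 269.0], [226.0, 163.0], [339.0, 177.0]]
[[311.0, 267.0], [232.0, 258.0], [239.0, 179.0], [323.0, 189.0]]
```

View pics/w1.png

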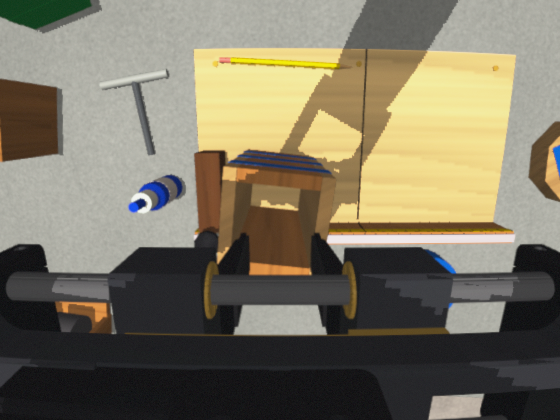

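The wrist view shows the front rim corners at (226,163) and (334,178), against predictions of (226,163) and (339,177). They agree to a few mm. Entering the bore.

play_rows(plan=[{"x":0,"y":-3,"z":0,"spin":0,"grip":0.28},{"x":40,"y":-3,"z":0,"spin":0,"grip":0.28},{"x":80,"y":-3,"z":0,"spin":0,"grip":0.28},{"x":95,"y":-3,"z":0,"spin":0,"grip":0.28},{"x":105,"y":-3,"z":0,"spin":0,"grip":0.28},{"x":115,"y":-3,"z":0,"spin":0,"grip":0.28},{"x":122,"y":-3,"z":0,"spin":0,"grip":0.28},{"x":122,"y":-3,"z":0,"spin":0,"grip":0.28}])

```text
clock: 3.45
tool_pos: [0.5599, -0.1674, 0.2005]
ee_rot: [-0.042, 0.706, 0.042, 0.706]
ft_force: [-0.3, 0.8, -0.7]
finger_gap: 0.0345
```

```bash
python3 -c "
from h import *
st()"
```

```text
3.45 sled [  23.6 -114.1  200.5] q [-0.042  0.706  0.042  0.706] F [-0.3  0.8 -0.7] gap 34.5
```

play_rows(plan=[{"x":0,"y":4,"z":0,"spin":0,"grip":0.28},{"x":0,"y":8,"z":0,"spin":0,"grip":0.28},{"x":0,"y":12,"z":0,"spin":0,"grip":0.28},{"x":0,"y":16,"z":0,"spin":0,"grip":0.28},{"x":0,"y":20,"z":0,"spin":0,"grip":0.28},{"x":0,"y":24,"z":0,"spin":0,"grip":0.28},{"x":0,"y":28,"z":0,"spin":0,"grip":0.28},{"x":0,"y":32,"z":0,"spin":0,"grip":0.28},{"x":0,"y":36,"z":0,"spin":0,"grip":0.28},{"x":0,"y":40,"z":0,"spin":0,"grip":0.28},{"x":0,"y":44,"z":0,"spin":0,"grip":0.28},{"x":0,"y":48,"z":0,"spin":0,"grip":0.28}])

```text
clock: 4.95
tool_pos: [0.5541, -0.1194, 0.2006]
ee_rot: [-0.042, 0.706, 0.042, 0.706]
ft_force: [0.8, -0.7, -0.5]
finger_gap: 0.0342
```

```bash
python3 - <<'E'
from h import *
st(); a=cam("wrist")["img"]; b=cam("side")["img"][150:330,180:420]
cv2.imwrite("pics/w2.png",np.hstack([cv2.resize(a,(400,300)),cv2.resize(b,(400,300))]))
E
```

```text
4.95 sled [ 23.5 -65.8 200.6] q [-0.042  0.706  0.042  0.706] F [ 0.8 -0.7 -0.5] gap 34.2
```

View pics/w2.png

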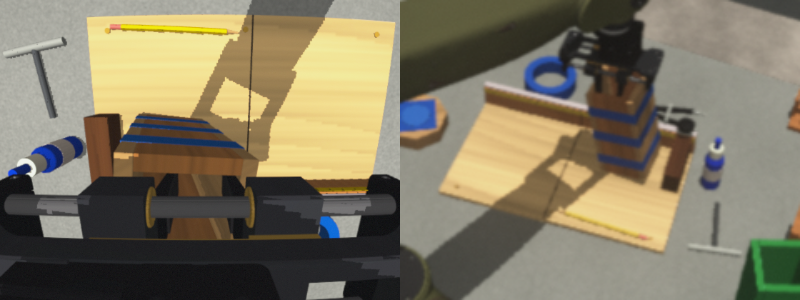

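Left half (wrist): the blank's front face leans, its rim corner at about (255,158). Right half (side): it leans about 12° away from the stop. Continuing through the balance point.

play_rows(plan=[{"x":0,"y":4,"z":0,"spin":0,"grip":0.28},{"x":0,"y":8,"z":0,"spin":0,"grip":0.28},{"x":0,"y":12,"z":0,"spin":0,"grip":0.28},{"x":0,"y":16,"z":0,"spin":0,"grip":0.28},{"x":0,"y":20,"z":0,"spin":0,"grip":0.28},{"x":0,"y":24,"z":0,"spin":0,"grip":0.28},{"x":0,"y":27,"z":0,"spin":0,"grip":0.28},{"x":0,"y":30,"z":0,"spin":0,"grip":0.28},{"x":0,"y":33,"z":0,"spin":0,"grip":0.28},{"x":0,"y":36,"z":0,"spin":0,"grip":0.28},{"x":0,"y":39,"z":0,"spin":0,"grip":0.28},{"x":0,"y":42,"z":0,"spin":0,"grip":0.28}])

```text
clock: 6.55
tool_pos: [0.5491, -0.0778, 0.2007]
ee_rot: [-0.042, 0.706, 0.042, 0.706]
ft_force: [1.7, -0.9, -1.5]
finger_gap: 0.0341
```

```bash
python3 -c "
from h import *
st()"
```

```text
6.55 sled [ 23.6 -23.9 200.7] q [-0.042  0.706  0.042  0.706] F [ 1.7 -0.9 -1.5] gap 34.1
```

play_rows(plan=[{"x":0,"y":3,"z":0,"spin":0,"grip":0.28},{"x":0,"y":6,"z":0,"spin":0,"grip":0.28},{"x":0,"y":9,"z":0,"spin":0,"grip":0.28},{"x":0,"y":12,"z":0,"spin":0,"grip":0.28},{"x":0,"y":15,"z":0,"spin":0,"grip":0.28},{"x":0,"y":18,"z":0,"spin":0,"grip":0.28},{"x":0,"y":21,"z":0,"spin":0,"grip":0.28},{"x":0,"y":24,"z":0,"spin":0,"grip":0.28},{"x":0,"y":27,"z":0,"spin":0,"grip":0.28},{"x":0,"y":30,"z":0,"spin":0,"grip":0.28},{"x":0,"y":33,"z":0,"spin":0,"grip":0.28},{"x":0,"y":36,"z":0,"spin":0,"grip":0.28}])

```text
clock: 8.05
tool_pos: [0.5447, -0.042, 0.2007]
ee_rot: [-0.042, 0.706, 0.042, 0.706]
ft_force: [0.0, 0.0, 0.1]
finger_gap: 0.0346
```

```bash
python3 - <<'E'
from h import *
st(); a=cam("wrist")["img"]; b=cam("side")["img"][150:330,180:420]
cv2.imwrite("pics/w3.png",np.hstack([cv2.resize(a,(400,300)),cv2.resize(b,(400,300))]))
E
```

```text
8.05 sled [ 23.5  12.2 200.7] q [-0.042  0.706  0.042  0.706] F [0.  0.  0.1] gap 34.6
```

View pics/w3.png

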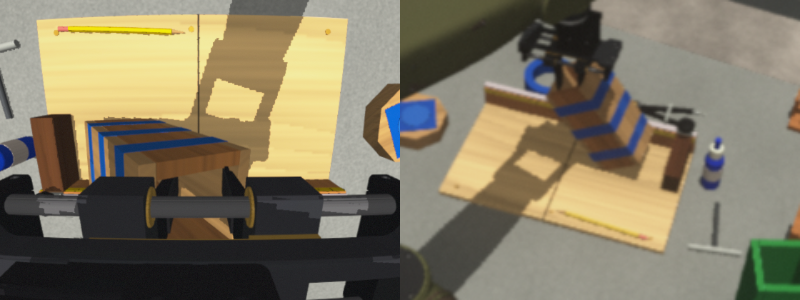

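Wrist half: the rim leans, its top near (245,160). Side half: it leans about 33°, held by the stop-side finger. Lowering on, easing the mouth off the fence.

play_rows(plan=[{"x":0,"y":3,"z":0,"spin":0,"grip":0.28},{"x":0,"y":6,"z":0,"spin":0,"grip":0.28},{"x":0,"y":9,"z":-1,"spin":0,"grip":0.28},{"x":0,"y":12,"z":-1,"spin":0,"grip":0.28},{"x":0,"y":15,"z":-2,"spin":0,"grip":0.28},{"x":0,"y":18,"z":-2,"spin":0,"grip":0.28},{"x":0,"y":21,"z":-3,"spin":0,"grip":0.28},{"x":0,"y":24,"z":-3,"spin":0,"grip":0.28},{"x":0,"y":27,"z":-4,"spin":0,"grip":0.28},{"x":0,"y":30,"z":-4,"spin":0,"grip":0.28},{"x":1,"y":33,"z":-5,"spin":0,"grip":0.28},{"x":2,"y":36,"z":-5,"spin":0,"grip":0.28}])

```text
clock: 9.65
tool_pos: [0.5355, -0.0069, 0.1986]
ee_rot: [-0.042, 0.706, 0.042, 0.706]
ft_force: [0.4, 1.5, -1.5]
finger_gap: 0.0344
```

```bash
python3 -c "
from h import *
st()"
```

```text
9.65 sled [ 18.5  48.1 198.6] q [-0.042  0.706  0.042  0.706] F [ 0.4  1.5 -1.5] gap 34.4
```

play_rows(plan=[{"x":1,"y":3,"z":0,"spin":0,"grip":0.28},{"x":2,"y":6,"z":0,"spin":0,"grip":0.28},{"x":3,"y":9,"z":0,"spin":0,"grip":0.28},{"x":5,"y":12,"z":0,"spin":0,"grip":0.28},{"x":6,"y":15,"z":0,"spin":0,"grip":0.28},{"x":8,"y":18,"z":0,"spin":0,"grip":0.28},{"x":10,"y":21,"z":0,"spin":0,"grip":0.28},{"x":12,"y":24,"z":0,"spin":0,"grip":0.28},{"x":13,"y":27,"z":0,"spin":0,"grip":0.28},{"x":15,"y":30,"z":0,"spin":0,"grip":0.28},{"x":17,"y":33,"z":0,"spin":0,"grip":0.28},{"x":19,"y":36,"z":0,"spin":0,"grip":0.28}])

```text
clock: 11.15
tool_pos: [0.5314, 0.029, 0.1798]
ee_rot: [-0.042, 0.706, 0.042, 0.706]
ft_force: [-1.6, 3.1, 3.9]
finger_gap: 0.0343
```

```bash
python3 - <<'E'
from h import *
st(); a=cam("wrist")["img"]; b=cam("top")["img"][160:300,200:390]
cv2.imwrite("pics/w4.png",np.hstack([cv2.resize(a,(400,300)),cv2.resize(b,(400,300))]))
E
```

```text
11.15 sled [ 18.6  84.3 179.8] q [-0.042  0.706  0.042  0.706] F [-1.6  3.1  3.9] gap 34.3
```

View pics/w4.png

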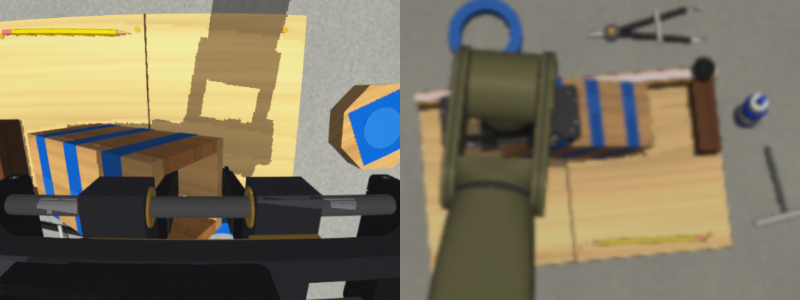

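Wrist half: the rim is at about (222,140), held by the stop-side finger. Top half: the blank runs nearly parallel to the fence, at about 54°. The upward force on the tool means I'm lowering faster than the rim drops. I'll go deeper once, then descend slower than the rim so friction supports it.

play_rows(plan=[{"x":7,"y":0,"z":0,"spin":0,"grip":0.28},{"x":14,"y":0,"z":0,"spin":0,"grip":0.28},{"x":20,"y":0,"z":0,"spin":0,"grip":0.28},{"x":20,"y":2,"z":0,"spin":0,"grip":0.28},{"x":20,"y":5,"z":0,"spin":0,"grip":0.28},{"x":20,"y":8,"z":0,"spin":0,"grip":0.28},{"x":21,"y":11,"z":0,"spin":0,"grip":0.28},{"x":22,"y":14,"z":0,"spin":0,"grip":0.28},{"x":23,"y":17,"z":0,"spin":0,"grip":0.28},{"x":24,"y":20,"z":0,"spin":0,"grip":0.28},{"x":26,"y":23,"z":0,"spin":0,"grip":0.28},{"x":28,"y":26,"z":0,"spin":0,"grip":0.28}])

```text
clock: 12.75
tool_pos: [0.5281, 0.0547, 0.1515]
ee_rot: [-0.042, 0.706, 0.042, 0.706]
ft_force: [-0.2, 2.3, 0.2]
finger_gap: 0.0341
```

```bash
python3 -c "
from h import *
st()"
```

```text
12.75 sled [ 18.5 110.2 151.5] q [-0.042  0.706  0.042  0.706] F [-0.2  2.3  0.2] gap 34.1
```

play_rows(plan=[{"x":0,"y":2,"z":0,"spin":0,"grip":0.28},{"x":1,"y":4,"z":0,"spin":0,"grip":0.28},{"x":2,"y":6,"z":0,"spin":0,"grip":0.28},{"x":3,"y":8,"z":0,"spin":0,"grip":0.28},{"x":5,"y":10,"z":0,"spin":0,"grip":0.28},{"x":6,"y":12,"z":0,"spin":0,"grip":0.28},{"x":8,"y":14,"z":0,"spin":0,"grip":0.28},{"x":9,"y":16,"z":0,"spin":0,"grip":0.28},{"x":11,"y":18,"z":0,"spin":0,"grip":0.28},{"x":13,"y":20,"z":0,"spin":0,"grip":0.28},{"x":15,"y":22,"z":0,"spin":0,"grip":0.28},{"x":17,"y":24,"z":0,"spin":0,"grip":0.28}])

```text
clock: 14.25
tool_pos: [0.5253, 0.0784, 0.1344]
ee_rot: [-0.042, 0.706, 0.042, 0.706]
ft_force: [-0.2, 2.0, -0.7]
finger_gap: 0.0344
```

```bash
python3 - <<'E'
from h import *
st(); a=cam("wrist")["img"]; b=cam("side")["img"][150:330,180:420]
cv2.imwrite("pics/w5.png",np.hstack([cv2.resize(a,(400,300)),cv2.resize(b,(400,300))]))
E
```

```text
14.25 sled [ 18.4 134.1 134.4] q [-0.042  0.706  0.042  0.706] F [-0.2  2.  -0.7] gap 34.4
```

View pics/w5.png

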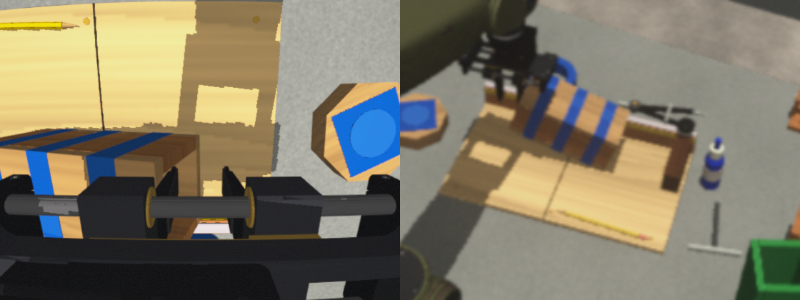

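```bash
python3 - <<'E'
from h import *
c=cam("wrist"); cv2.imwrite("pics/w5b.png",c["img"])
for th in (68,70,72):
    z=12+210*np.cos(np.radians(th))+96*np.sin(np.radians(th)); print(th,z,sled(onplane(c,[(278,191)],z/1000)).round(1))
E
```

```text
68 179.67703465575312 [[-25.  133.3 179.7]]
70 174.03472169383764 [[-23.9 133.2 174. ]]
72 168.19499438307372 [[-22.7 133.2 168.2]]
```

The corner I picked is the lower mouth corner (height about 84 mm): it lies at sled x of about -6, y 133. So the fence-side corner is near x 90 and clear of the fence at 100. Continuing down.

play_rows(plan=[{"x":1,"y":2,"z":0,"spin":0,"grip":0.28},{"x":2,"y":4,"z":0,"spin":0,"grip":0.28},{"x":4,"y":6,"z":0,"spin":0,"grip":0.28},{"x":6,"y":8,"z":0,"spin":0,"grip":0.28},{"x":8,"y":10,"z":0,"spin":0,"grip":0.28},{"x":10,"y":12,"z":0,"spin":0,"grip":0.28},{"x":12,"y":13,"z":0,"spin":0,"grip":0.28},{"x":14,"y":14,"z":0,"spin":0,"grip":0.28},{"x":16,"y":15,"z":0,"spin":0,"grip":0.28},{"x":18,"y":16,"z":0,"spin":0,"grip":0.28},{"x":19,"y":17,"z":0,"spin":0,"grip":0.28},{"x":20,"y":18,"z":0,"spin":0,"grip":0.28}])

```text
clock: 15.9
tool_pos: [0.5232, 0.0961, 0.1146]
ee_rot: [-0.042, 0.706, 0.042, 0.706]
ft_force: [-1.3, 1.1, 0.2]
finger_gap: 0.0342
```

```bash
python3 -c "
from h import *
st()"
```

```text
15.9 sled [ 18.5 151.9 114.6] q [-0.042  0.706  0.042  0.706] F [-1.3  1.1  0.2] gap 34.2
```

play_rows(plan=[{"x":1,"y":1,"z":0,"spin":0,"grip":0.28},{"x":3,"y":2,"z":0,"spin":0,"grip":0.28},{"x":5,"y":4,"z":0,"spin":0,"grip":0.28},{"x":7,"y":5,"z":0,"spin":0,"grip":0.28},{"x":9,"y":6,"z":0,"spin":0,"grip":0.28},{"x":11,"y":8,"z":0,"spin":0,"grip":0.28},{"x":13,"y":9,"z":0,"spin":0,"grip":0.28},{"x":15,"y":10,"z":0,"spin":0,"grip":0.28},{"x":17,"y":12,"z":0,"spin":0,"grip":0.28},{"x":19,"y":13,"z":0,"spin":0,"grip":0.28},{"x":20,"y":14,"z":0,"spin":0,"grip":0.28},{"x":22,"y":15,"z":0,"spin":0,"grip":0.28}])

```text
clock: 17.4
tool_pos: [0.5215, 0.1111, 0.0927]
ee_rot: [-0.042, 0.706, 0.042, 0.706]
ft_force: [0.7, -0.2, -0.4]
finger_gap: 0.0342
```

```bash
python3 - <<'E'
from h import *
import pickle
st(); c=cam("wrist"); a=c["img"]; b=cam("side")["img"][150:330,180:420]; pickle.dump(c,open("w6.pkl","wb"))
cv2.imwrite("pics/w6.png",np.hstack([cv2.resize(a,(400,300)),cv2.resize(b,(400,300))]))
E
```

```text
17.4 sled [ 18.5 167.   92.7] q [-0.042  0.706  0.042  0.706] F [ 0.7 -0.2 -0.4] gap 34.2
```

View pics/w6.png

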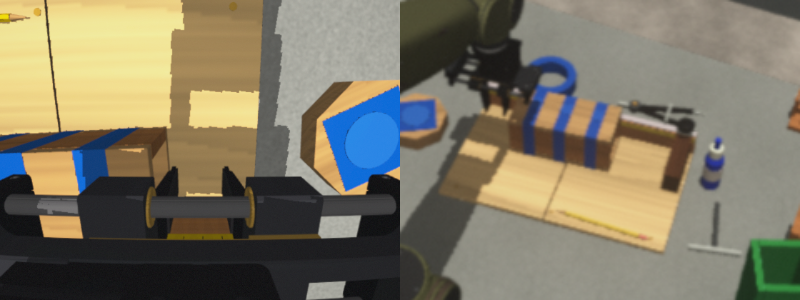

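Wrist half: the front face's mouth edge is at (168,130), in front of the finger. Side half: the blank lies on its side, or very nearly. Measuring it.

```bash
python3 - <<'E'
from h import *
import pickle
c=pickle.load(open("w6.pkl","rb"))
for z in (12,20,30): print(z,sled(onplane(c,[(235,180),(80,179)],z/1000)).round(1).tolist())
for z in (108,120): print(z,sled(onplane(c,[(213,210),(60,210)],z/1000)).round(1).tolist())
g=c["img"][160:330,0:330]; cv2.imwrite("pics/w6c.png",cv2.resize(g,None,fx=2.4,fy=2.4,interpolation=cv2.INTER_CUBIC))
E
```

```text
12 [[-8.5, 131.9, 12.0], [-10.0, 6.9, 12.0]]
20 [[-9.8, 133.0, 20.0], [-11.2, 12.0, 20.0]]
30 [[-11.5, 134.4, 30.0], [-12.8, 18.4, 30.0]]
108 [[-9.3, 133.8, 108.0], [-9.3, 54.8, 108.0]]
120 [[-12.4, 136.3, 120.0], [-12.4, 63.5, 120.0]]
```

View pics/w6c.png

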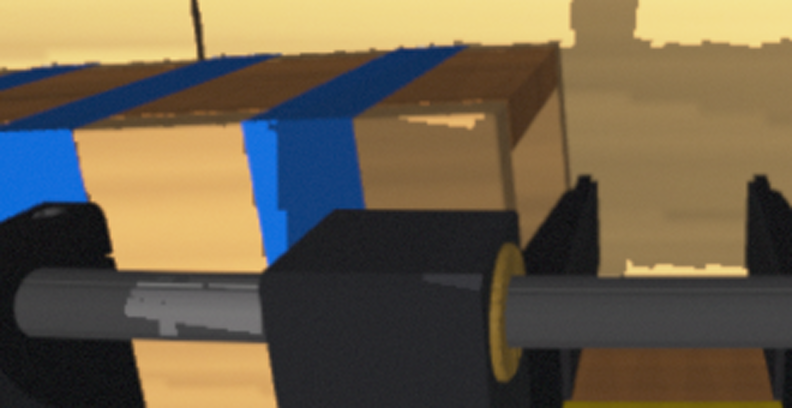

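Measured: bottom edge at x -8, y 130; top edge at x -9, y 133. It's lying flat with its foot at about y -80, parallel to the fence and with about 12 mm gap. The fingers are free (F ≈ 0). Next I'll lift clear, go to the front side with open fingers and push it to the fence.

play_rows(plan=[{"x":0,"y":10,"z":0,"spin":0,"grip":0.28},{"x":-50,"y":12,"z":0,"spin":0,"grip":0.28},{"x":-100,"y":12,"z":0,"spin":0,"grip":0.28},{"x":-100,"y":-40,"z":-30,"spin":0,"grip":-1},{"x":-100,"y":-90,"z":-58,"spin":0,"grip":-1},{"x":-100,"y":-142,"z":-58,"spin":0,"grip":-1},{"x":-100,"y":-142,"z":-58,"spin":0,"grip":-1},{"x":-50,"y":-142,"z":-58,"spin":0,"grip":-1},{"x":0,"y":-142,"z":-58,"spin":0,"grip":-1},{"x":30,"y":-142,"z":-58,"spin":0,"grip":-1},{"x":43,"y":-142,"z":-58,"spin":0,"grip":-1},{"x":43,"y":-142,"z":-58,"spin":0,"grip":-1}])

```text
clock: 19.0
tool_pos: [0.4806, -0.0361, 0.0494]
ee_rot: [-0.042, 0.706, 0.043, 0.705]
ft_force: [-0.1, -1.1, -0.3]
finger_gap: 0.0949
```

```bash
python3 -c "
from h import *
st()"
```

```text
19.0 sled [-39.5  25.7  49.4] q [-0.042  0.706  0.043  0.705] F [-0.1 -1.1 -0.3] gap 94.9
```

Push toward the fence, slowing near contact: a finger centre at x ≈ -6 should be flush.

play_rows(plan=[{"x":0,"y":0,"z":8,"spin":0,"grip":-1},{"x":0,"y":0,"z":14,"spin":0,"grip":-1},{"x":0,"y":0,"z":18,"spin":0,"grip":-1},{"x":0,"y":0,"z":21,"spin":0,"grip":-1},{"x":0,"y":0,"z":23,"spin":0,"grip":-1},{"x":0,"y":0,"z":25,"spin":0,"grip":-1},{"x":0,"y":0,"z":27,"spin":0,"grip":-1},{"x":0,"y":0,"z":29,"spin":0,"grip":-1},{"x":0,"y":0,"z":30,"spin":0,"grip":-1},{"x":0,"y":0,"z":31,"spin":0,"grip":-1},{"x":0,"y":0,"z":32,"spin":0,"grip":-1}])

```text
clock: 20.38
tool_pos: [0.5104, -0.0336, 0.0494]
ee_rot: [-0.043, 0.708, 0.042, 0.704]
ft_force: [-16.8, -2.0, 10.6]
finger_gap: 0.0952
```

```bash
python3 -c "
from h import *
st()"
```

```text
20.38 sled [-9.7 24.6 49.4] q [-0.043  0.708  0.042  0.704] F [-16.8  -2.   10.6] gap 95.2
```

About 17 N against the fence at x ≈ -9.7, so it's snug (within calibration error). No harder. Backing off and going round to the mouth.

play_rows(plan=[{"x":0,"y":0,"z":-6,"spin":0,"grip":-1},{"x":0,"y":0,"z":-25,"spin":0,"grip":-1},{"x":-50,"y":0,"z":-30,"spin":0,"grip":-1},{"x":-110,"y":0,"z":-30,"spin":0,"grip":0.28},{"x":-110,"y":50,"z":0,"spin":0,"grip":0.28},{"x":-110,"y":100,"z":30,"spin":0,"grip":0.28},{"x":-110,"y":150,"z":55,"spin":0,"grip":0.28},{"x":-110,"y":155,"z":55,"spin":0,"grip":0.28},{"x":-110,"y":155,"z":55,"spin":0,"grip":0.28},{"x":-60,"y":155,"z":55,"spin":0,"grip":0.28},{"x":-20,"y":155,"z":55,"spin":0,"grip":0.28},{"x":-20,"y":155,"z":55,"spin":0,"grip":0.28}])

```text
clock: 21.88
tool_pos: [0.5454, 0.1256, 0.066]
ee_rot: [-0.042, 0.708, 0.041, 0.703]
ft_force: [-0.5, -0.3, 0.4]
finger_gap: 0.034
```

```bash
python3 - <<'E'
from h import *
import pickle
st(); c=cam("wrist");pickle.dump(c,open("w7.pkl","wb")); t=cam("top");pickle.dump(t,open("t7.pkl","wb"))
cv2.imwrite("pics/w7.png",np.hstack([cv2.resize(c["img"],(400,300)),cv2.resize(t["img"][160:300,200:387],(400,300),interpolation=cv2.INTER_CUBIC)]))
E
```

```text
21.88 sled [ 44.  178.5  66. ] q [-0.042  0.708  0.041  0.703] F [-0.5 -0.3  0.4] gap 34.0
```

View pics/w7.png

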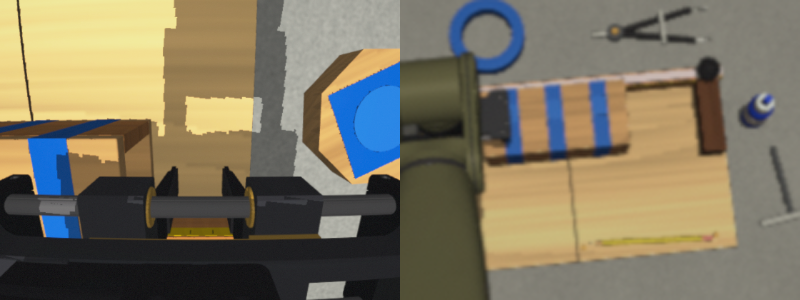

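Wrist half: the blank's lower mouth corner is at (152,122), just ahead of the finger. Top half: it lies along the fence with its foot edge at about (628,80–150), and the stop is at (708,115). Now pushing it home along the fence.

play_rows(plan=[{"x":0,"y":-10,"z":8,"spin":0,"grip":0.28},{"x":0,"y":-16,"z":8,"spin":0,"grip":0.28},{"x":0,"y":-20,"z":8,"spin":0,"grip":0.28},{"x":0,"y":-25,"z":8,"spin":0,"grip":0.28},{"x":0,"y":-30,"z":8,"spin":0,"grip":0.28},{"x":0,"y":-35,"z":8,"spin":0,"grip":0.28},{"x":0,"y":-40,"z":8,"spin":0,"grip":0.28},{"x":0,"y":-45,"z":8,"spin":0,"grip":0.28},{"x":0,"y":-50,"z":8,"spin":0,"grip":0.28},{"x":0,"y":-55,"z":8,"spin":0,"grip":0.28},{"x":0,"y":-60,"z":8,"spin":0,"grip":0.28},{"x":0,"y":-65,"z":8,"spin":0,"grip":0.28}])

```text
clock: 23.48
tool_pos: [0.5647, 0.0646, 0.0704]
ee_rot: [-0.042, 0.705, 0.043, 0.706]
ft_force: [-1.0, 5.9, 3.0]
finger_gap: 0.0344
```

```bash
python3 - <<'E'
from h import *
import pickle
t=pickle.load(open("t7.pkl","rb")); k=400/187
print("before: foot",sled(onplane(t,[((628-400)/k+200,82/k*1+160),((628-400)/k+200,148/k+160)],.108)).round(0).tolist())
st()
E
```

```text
before: foot [[92.0, -85.0, 108.0], [-4.0, -75.0, 108.0]]
23.48 sled [ 55.9 115.7  70.4] q [-0.042  0.705  0.043  0.706] F [-1.   5.9  3. ] gap 34.4
```

play_rows(plan=[{"x":0,"y":-5,"z":-2,"spin":0,"grip":0.28},{"x":0,"y":-10,"z":-2,"spin":0,"grip":0.28},{"x":0,"y":-15,"z":-2,"spin":0,"grip":0.28},{"x":0,"y":-20,"z":-2,"spin":0,"grip":0.28},{"x":0,"y":-25,"z":-2,"spin":0,"grip":0.28},{"x":0,"y":-30,"z":-2,"spin":0,"grip":0.28},{"x":0,"y":-35,"z":-2,"spin":0,"grip":0.28},{"x":0,"y":-40,"z":-2,"spin":0,"grip":0.28},{"x":0,"y":-44,"z":-2,"spin":0,"grip":0.28},{"x":0,"y":-48,"z":-2,"spin":0,"grip":0.28},{"x":0,"y":-51,"z":-2,"spin":0,"grip":0.28},{"x":0,"y":-54,"z":-2,"spin":0,"grip":0.28}])

```text
clock: 24.98
tool_pos: [0.5691, 0.0107, 0.0704]
ee_rot: [-0.042, 0.706, 0.043, 0.706]
ft_force: [-0.5, 7.1, 4.9]
finger_gap: 0.0346
```

```bash
python3 -c "
from h import *
st()"
```

```text
24.98 sled [53.9 61.7 70.4] q [-0.042  0.706  0.043  0.706] F [-0.5  7.1  4.9] gap 34.6
```

play_rows(plan=[{"x":0,"y":-2,"z":0,"spin":0,"grip":0.28},{"x":0,"y":-4,"z":0,"spin":0,"grip":0.28},{"x":0,"y":-6,"z":0,"spin":0,"grip":0.28},{"x":0,"y":-8,"z":0,"spin":0,"grip":0.28}])

```text
clock: 25.48
tool_pos: [0.57, 0.0028, 0.0704]
ee_rot: [-0.042, 0.706, 0.043, 0.706]
ft_force: [-0.5, 4.8, 4.5]
finger_gap: 0.0344
```

play_rows(plan=[{"x":0,"y":-1,"z":0,"spin":0,"grip":0.28},{"x":0,"y":-2,"z":0,"spin":0,"grip":0.28}])

```text
clock: 25.72
tool_pos: [0.5702, 0.0009, 0.0704]
ee_rot: [-0.042, 0.706, 0.043, 0.706]
ft_force: [-1.2, 5.5, 4.2]
finger_gap: 0.0344
```

play_rows(plan=[{"x":0,"y":-1,"z":0,"spin":0,"grip":0.28},{"x":0,"y":-2,"z":0,"spin":0,"grip":0.28}])

```text
clock: 25.98
tool_pos: [0.5705, -0.0011, 0.0704]
ee_rot: [-0.042, 0.706, 0.043, 0.706]
ft_force: [-0.6, 5.9, 4.0]
finger_gap: 0.0342
```

Now at y ≈ 50; still sliding freely at about 5.9 N. Single-mm steps until the stop is felt.

play_rows(plan=[{"x":0,"y":-1,"z":0,"spin":0,"grip":0.28},{"x":0,"y":-2,"z":0,"spin":0,"grip":0.28}])

```text
clock: 26.22
tool_pos: [0.5708, -0.0031, 0.0704]
ee_rot: [-0.042, 0.706, 0.043, 0.706]
ft_force: [-0.4, 6.6, 4.1]
finger_gap: 0.0339
```

play_rows(plan=[{"x":0,"y":-1,"z":0,"spin":0,"grip":0.28},{"x":0,"y":-1,"z":0,"spin":0,"grip":0.28}])

```text
clock: 26.48
tool_pos: [0.5708, -0.0037, 0.0704]
ee_rot: [-0.042, 0.706, 0.043, 0.706]
ft_force: [-0.9, 7.0, 4.8]
finger_gap: 0.0344
```

play_rows(plan=[{"x":0,"y":-1,"z":0,"spin":0,"grip":0.28},{"x":0,"y":-1,"z":0,"spin":0,"grip":0.28}])

```text
clock: 26.72
tool_pos: [0.5708, -0.0038, 0.0705]
ee_rot: [-0.041, 0.706, 0.044, 0.706]
ft_force: [-1.6, 10.7, 5.3]
finger_gap: 0.0346
```

play_rows(plan=[{"x":0,"y":-1,"z":0,"spin":0,"grip":0.28},{"x":0,"y":-1,"z":0,"spin":0,"grip":0.28}])

```text
clock: 26.98
tool_pos: [0.5708, -0.0038, 0.0705]
ee_rot: [-0.04, 0.706, 0.044, 0.706]
ft_force: [-1.9, 13.6, 6.2]
finger_gap: 0.0342
```

```bash
python3 -c "
from h import *
st()"
```

```text
26.98 sled [53.8 47.  70.5] q [-0.04   0.706  0.044  0.706] F [-1.9 13.6  6.2] gap 34.2
```

Home: the position holds at y ≈ 47 while the force rises to 14 N. Back off and re-seat it against the fence from the front side, opposite the blank's middle (y ≈ -85).

play_rows(plan=[{"x":0,"y":8,"z":0,"spin":0,"grip":0.28},{"x":0,"y":25,"z":0,"spin":0,"grip":0.28},{"x":-55,"y":25,"z":0,"spin":0,"grip":0.28},{"x":-110,"y":25,"z":0,"spin":0,"grip":0.28},{"x":-110,"y":-10,"z":-45,"spin":0,"grip":-1},{"x":-110,"y":-60,"z":-80,"spin":0,"grip":-1},{"x":-110,"y":-115,"z":-94,"spin":0,"grip":-1},{"x":-110,"y":-130,"z":-94,"spin":0,"grip":-1},{"x":-110,"y":-130,"z":-94,"spin":0,"grip":-1},{"x":-55,"y":-130,"z":-94,"spin":0,"grip":-1},{"x":0,"y":-130,"z":-94,"spin":0,"grip":-1},{"x":20,"y":-130,"z":-94,"spin":0,"grip":-1}])

```text
clock: 28.48
tool_pos: [0.4905, -0.1442, 0.0452]
ee_rot: [-0.042, 0.708, 0.044, 0.703]
ft_force: [-0.3, -0.4, 0.5]
finger_gap: 0.0948
```

play_rows(plan=[{"x":0,"y":0,"z":10,"spin":0,"grip":-1},{"x":0,"y":0,"z":16,"spin":0,"grip":-1},{"x":0,"y":0,"z":20,"spin":0,"grip":-1},{"x":0,"y":0,"z":23,"spin":0,"grip":-1},{"x":0,"y":0,"z":25,"spin":0,"grip":-1},{"x":0,"y":0,"z":26,"spin":0,"grip":-1},{"x":0,"y":0,"z":26,"spin":0,"grip":-1}])

```text
clock: 29.35
tool_pos: [0.5187, -0.1442, 0.0496]
ee_rot: [-0.042, 0.706, 0.042, 0.706]
ft_force: [0.5, -0.1, -0.8]
finger_gap: 0.0953
```

```bash
python3 -c "
from h import *
st()"
```

```text
29.35 sled [-14.5 -86.2  49.6] q [-0.042  0.706  0.042  0.706] F [ 0.5 -0.1 -0.8] gap 95.3
```

Not in contact yet at x -14.5; a few single mm more.

play_rows(plan=[{"x":0,"y":0,"z":1,"spin":0,"grip":-1},{"x":0,"y":0,"z":2,"spin":0,"grip":-1},{"x":0,"y":0,"z":3,"spin":0,"grip":-1},{"x":0,"y":0,"z":3,"spin":0,"grip":-1}])

```text
clock: 29.85
tool_pos: [0.5217, -0.144, 0.0495]
ee_rot: [-0.042, 0.706, 0.042, 0.706]
ft_force: [-3.1, -2.6, 0.6]
finger_gap: 0.0951
```

play_rows(plan=[{"x":0,"y":0,"z":1,"spin":0,"grip":-1},{"x":0,"y":0,"z":2,"spin":0,"grip":-1},{"x":0,"y":0,"z":2,"spin":0,"grip":-1}])

```text
clock: 30.22
tool_pos: [0.5238, -0.1434, 0.0495]
ee_rot: [-0.042, 0.706, 0.042, 0.706]
ft_force: [-2.6, -1.7, 1.5]
finger_gap: 0.0952
```

play_rows(plan=[{"x":0,"y":0,"z":1,"spin":0,"grip":-1},{"x":0,"y":0,"z":1,"spin":0,"grip":-1}])

```text
clock: 30.48
tool_pos: [0.5239, -0.1435, 0.0496]
ee_rot: [-0.043, 0.707, 0.043, 0.705]
ft_force: [-7.5, -2.7, 2.8]
finger_gap: 0.0951
```

play_rows(plan=[{"x":0,"y":0,"z":1,"spin":0,"grip":-1},{"x":0,"y":0,"z":1,"spin":0,"grip":-1}])

```text
clock: 30.72
tool_pos: [0.5237, -0.1434, 0.0496]
ee_rot: [-0.043, 0.708, 0.043, 0.704]
ft_force: [-12.1, -2.5, 7.2]
finger_gap: 0.0953
```

play_rows(plan=[{"x":0,"y":0,"z":-6,"spin":0,"grip":-1},{"x":0,"y":0,"z":-25,"spin":0,"grip":-1},{"x":-60,"y":0,"z":-30,"spin":0,"grip":-1},{"x":-120,"y":0,"z":-30,"spin":0,"grip":0.28},{"x":-120,"y":50,"z":0,"spin":0,"grip":0.28},{"x":-120,"y":100,"z":40,"spin":0,"grip":0.28},{"x":-120,"y":145,"z":61,"spin":0,"grip":0.28},{"x":-120,"y":148,"z":61,"spin":0,"grip":0.28},{"x":-120,"y":148,"z":61,"spin":0,"grip":0.28},{"x":-70,"y":148,"z":61,"spin":0,"grip":0.28},{"x":-20,"y":148,"z":61,"spin":0,"grip":0.28},{"x":-20,"y":148,"z":61,"spin":0,"grip":0.28}])

```text
clock: 32.22
tool_pos: [0.5646, 0.01, 0.0651]
ee_rot: [-0.041, 0.709, 0.042, 0.703]
ft_force: [0.1, -0.1, 0.9]
finger_gap: 0.0344
```

```bash
python3 -c "
from h import *
st()"
```

```text
32.23 sled [49.3 61.4 65.1] q [-0.041  0.709  0.042  0.703] F [ 0.1 -0.1  0.9] gap 34.4
```

Snug at the fence (12 N, no movement). Final light check against the stop.

play_rows(plan=[{"x":0,"y":-4,"z":4,"spin":0,"grip":0.28},{"x":0,"y":-8,"z":4,"spin":0,"grip":0.28},{"x":0,"y":-11,"z":4,"spin":0,"grip":0.28},{"x":0,"y":-13,"z":4,"spin":0,"grip":0.28},{"x":0,"y":-14,"z":4,"spin":0,"grip":0.28},{"x":0,"y":-14,"z":4,"spin":0,"grip":0.28}])

```text
clock: 32.98
tool_pos: [0.5744, -0.0024, 0.0698]
ee_rot: [-0.042, 0.706, 0.042, 0.706]
ft_force: [0.7, 0.4, 0.4]
finger_gap: 0.0343
```

play_rows(plan=[{"x":0,"y":-1,"z":0,"spin":0,"grip":0.28},{"x":0,"y":-1,"z":0,"spin":0,"grip":0.28}])

```text
clock: 33.22
tool_pos: [0.5744, -0.0027, 0.0698]
ee_rot: [-0.042, 0.706, 0.043, 0.706]
ft_force: [-0.5, 5.4, 2.1]
finger_gap: 0.0339
```

```bash
python3 -c "
from h import *
st()"
```

```text
33.23 sled [57.6 47.7 69.8] q [-0.042  0.706  0.043  0.706] F [-0.5  5.4  2.1] gap 33.9
```

play_rows(plan=[{"x":0,"y":-1,"z":0,"spin":0,"grip":0.28},{"x":0,"y":-2,"z":0,"spin":0,"grip":0.28},{"x":0,"y":-2,"z":0,"spin":0,"grip":0.28}])

```text
clock: 33.6
tool_pos: [0.5746, -0.0037, 0.0698]
ee_rot: [-0.041, 0.706, 0.043, 0.706]
ft_force: [-1.1, 10.1, 3.2]
finger_gap: 0.0342
```

```bash
python3 -c "
from h import *
st()"
```

```text
33.6 sled [57.6 46.7 69.8] q [-0.041  0.706  0.043  0.706] F [-1.1 10.1  3.2] gap 34.2
```

Against the stop (10 N; same place as before, y ≈ 46.7). Withdraw clear and check numerically, since the 12 views are used up.

play_rows(plan=[{"x":0,"y":5,"z":0,"spin":0,"grip":0.28},{"x":0,"y":25,"z":0,"spin":0,"grip":0.28},{"x":-60,"y":40,"z":0,"spin":0,"grip":0.28},{"x":-120,"y":80,"z":-40,"spin":0,"grip":0.28},{"x":-170,"y":130,"z":-80,"spin":0,"grip":0.28},{"x":-200,"y":190,"z":-120,"spin":0,"grip":0.28},{"x":-200,"y":240,"z":-150,"spin":0,"grip":0.28},{"x":-200,"y":260,"z":-150,"spin":0,"grip":0.28},{"x":-200,"y":260,"z":-150,"spin":0,"grip":0.28}])

```text
clock: 34.72
tool_pos: [0.3928, 0.238, 0.2709]
ee_rot: [-0.044, 0.705, 0.045, 0.707]
ft_force: [-0.6, 0.1, -0.1]
finger_gap: 0.034
```

```bash
python3 - <<'E'
from h import *
st(); t=cam("top"); img=t["img"]
# blank blue bands near top face z=108: pixel mask within its expected area
roi=proj(t,world([(4,-190,108),(100,-190,108),(100,20,108),(4,20,108)])); print("expected top face px",roi.round(0).tolist())
hsv=cv2.cvtColor(img,cv2.COLOR_BGR2HSV); m=cv2.inRange(hsv,(100,110,60),(130,255,255))
x0,y0=roi.min(0).astype(int)-12;x1,y1=roi.max(0).astype(int)+8
sub=np.zeros_like(m);sub[y0:y1,x0:x1]=m[y0:y1,x0:x1]
cs,_=cv2.findContours(sub,cv2.RETR_EXTERNAL,cv2.CHAIN_APPROX_NONE)
for c in cs:
    if cv2.contourArea(c)>40:
        r=cv2.minAreaRect(c); p=sled(onplane(t,cv2.boxPoints(r),.108)).round(0); print(cv2.contourArea(c),p[:,:2].tolist())
# brown->stop edge along rows mid-blank: print gray/hue profile along the y axis at z=108->62
for sx in (30,52,75):
    ys=np.arange(-230,40,6); uv=proj(t,world([(sx,y,108) for y in ys])).round().astype(int)
    print(sx,[int(cv2.cvtColor(img,cv2.COLOR_BGR2GRAY)[v,u]) for u,v in uv])
# before/after difference for bystanders
import pickle
d=cv2.absdiff(img,pickle.load(open("top0.pkl","rb"))["img"]).max(2)
for n,uv in dict(tape=(240,176),div=(318,172),glue=(368,211),pencil=(320,271),oct=(175,243),key=(381,250)).items():
    u,v=uv; print(n,np.percentile(d[v-12:v+12,u-20:u+20],[50,97]))
E
```

```text
34.73 sled [-94.2 308.3 270.9] q [-0.044  0.705  0.045  0.707] F [-0.6  0.1 -0.1] gap 34.0
expected top face px [[343.0, 223.0], [340.0, 193.0], [273.0, 199.0], [276.0, 229.0]]
167.5 [[96.0, -11.0], [97.0, -31.0], [-2.0, -31.0], [-3.0, -12.0]]
160.0 [[97.0, -75.0], [97.0, -94.0], [-2.0, -94.0], [-2.0, -75.0]]
159.5 [[98.0, -141.0], [98.0, -161.0], [-1.0, -159.0], [-1.0, -138.0]]
30 [128, 126, 103, 76, 60, 60, 68, 132, 153, 152, 152, 139, 90, 88, 88, 119, 145, 151, 151, 150, 149, 148, 137, 89, 88, 88, 119, 148, 150, 149, 148, 148, 145, 104, 89, 88, 93, 132, 150, 150, 150, 151, 109, 150, 165]
52 [124, 124, 118, 73, 60, 60, 69, 134, 141, 140, 145, 133, 96, 96, 95, 96, 138, 144, 142, 141, 139, 139, 128, 96, 96, 93, 98, 133, 145, 144, 142, 142, 140, 109, 92, 95, 99, 137, 142, 146, 146, 132, 105, 117, 155]
75 [128, 129, 122, 71, 60, 60, 69, 130, 135, 134, 133, 133, 103, 95, 96, 104, 128, 135, 134, 133, 133, 131, 118, 102, 93, 92, 107, 132, 135, 139, 138, 138, 136, 106, 94, 94, 97, 113, 139, 140, 139, 133, 86, 115, 149]
tape [5. 6.]
div [4. 5.]
glue [4. 6.]
pencil [6. 7.]
oct [ 85. 141.]
key [5.   5.23]
```

```bash
python3 - <<'E'
from h import *
import pickle
t=pickle.load(open("top0.pkl","rb"))
print("octagon before",onplane(t,[(175,243)],.037).round(3))
c=pickle.load(open("w7.pkl","rb")); print("wrist w7",onplane(c,[(527,171)],.037).round(3))
def blob(c):
    h=cv2.cvtColor(c["img"],cv2.COLOR_BGR2HSV);m=cv2.inRange(h,(100,110,60),(130,255,255));n,_,s,ce=cv2.connectedComponentsWithStats(m)
    return [(s[i,4],onplane(c,[ce[i]],.037).round(3).tolist()) for i in range(1,n) if s[i,4]>150]
print(blob(t)); print("now wrist",blob(cam("wrist"))); print("now side",blob(cam("side"))); print("w side0",blob(pickle.load(open("side0.pkl","rb"))))
st()
E
```

```text
octagon before [[0.483 0.284 0.037]]
wrist w7 [[0.485 0.279 0.037]]
[(np.int32(554), [[0.71, 0.084, 0.037]]), (np.int32(614), [[0.482, 0.287, 0.037]])]
now wrist [(np.int32(2579), [[0.472, 0.279, 0.037]])]
now side [(np.int32(429), [[0.712, 0.084, 0.037]]), (np.int32(380), [[0.483, 0.288, 0.037]])]
w side0 [(np.int32(426), [[0.712, 0.084, 0.037]]), (np.int32(379), [[0.483, 0.289, 0.037]])]
34.88 sled [-92.8 304.6 269.1] q [-0.043  0.706  0.042  0.706] F [ 0.  -0.5 -0.8] gap 34.1
```

The octagon hasn't moved: the side view gives (0.483, 0.288) now against (0.483, 0.289) at the start. In the top view the arm was just hiding it. Handing in.

```bash
python3 -c "
from h import *
print(job_done())"
```

```text
the job is handed in; nothing more can be done
None
```

The blank now lies on its side against the fence, with its foot on the end stop and its open top pointing away. I handed the job in at about 35 s of the 72 s allowed. `job_done()` reported no verdict.

**What I did:** I tipped the blank with both fingers, spread to 58 mm, inside its open top, so the stop-side finger was already there to hold it back past the balance point. Lowering it about 20–30 mm/s, I drew its mouth off the fence to take out the roughly 7° it was turned. I then pushed it to the fence, home to the stop, back to the fence and lightly to the stop again. The readings I took showed at most about 20 N on the wrist, during the first push to the fence.

**Last checks:**
- **Position:** the final top view puts the blank's fence side at x = 97–98 mm against the fence face at 100, its foot at about -191 and its mouth at about +20. Its tape bands run square to the fence. The 2–3 mm at the fence is within pixel and calibration error.
- **Contact:** when pushed, it stopped firmly at the fence (12 N) and at the stop (10 N).
- **After the stop push:** that push had left the blank about 2 mm off the fence, which the second fence push closed. I didn't push on the fence again after the last stop push.
- **Other things on the bench:** none had moved. The top-view comparison failed for the octagon blank because the arm hid it, but the side view put it within 1 mm of its starting place. The wrist view was about 10 mm off, which I put down to seeing only part of it.
- **Pictures:** I had used all 12 views by then, so the final checks were by measurement only.

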